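Click the cover onto a desk light bar

ROBOT

A 7-joint arm with a two-finger parallel gripper is mounted at the origin on a cart in front of the work surface, level with it; the furniture and walls round the work are solid. World frame = base frame: x ahead of the robot, y to its left, z up, the work surface at z = 0. Lengths are in m, angles in rad, forces in N, time in s.
With the tool pointing down it reaches from about 0.4 to 0.875 m from the base axis. Payload 6.5 kg.
Tool frame: the origin (TCP) lies at the very end of the fingers, on their centre line; the grasp point (between the pads) lies env.grasp_offset behind it (env.grasp_offset is the distance from the TCP to the grasp point, in m); z points along the fingers, y is the line along which they close (so a half turn about z gives the same grasp; the last joint's range is limited). The gripper opens to 88 mm and grips with 3 to 60 N. Pads are 18 mm wide; open, the fingers measure 123 mm over their backs; the gripper's body (75 mm by 187 mm) begins 45 mm behind the grasp point.
Start: joints at [-1.173, 0.536, -0.004, 1.538, 0.003, 1.067, -0.071], TCP at [0.291, 0.581, 0.239] pointing down, gripper open.
Joint ranges: [-2.7, 2.7], [-0.37, 2.16], [-1.27, 1.26], [0.24, 2.4], [-1.31, 4.45], [0.19, 1.91], [-2.76, 2.76]. Speed limits (rad/s): [2.39, 2.39, 3.14, 3.14, 3.14, 3.14, 3.14].

INTERFACE

Orientations are given as a unit quaternion [w, x, y, z].
In Python, from bench import env gives the robot as it stands.
- The arm moves only by the shell command python3 -m handwheel 'ROWS' [FORCE]. ROWS is JSON, a list of rows, each a list of 7 numbers: the turn, a rotation vector about the tool's x, y, z in rad, then the shift along the tool's x, y, z in cm, then the finger opening in cm, from 0 to 8.81. In form: [[rx, ry, rz, dx, dy, dz, gripper], ...]. A call has 1 to 12 rows; each row shifts and turns the commanded pose from where the row before left it, along the tool's axes as they then stand; what a row does not reach is not made up. A row lasts 1/12 s, in which the tool goes at most 41.7 mm and 7.16 degrees, less where a joint would pass 70% of its speed; a pose out of reach is approached as far as the arm can. A call is refused whole if a number of a shift passes 4.17 or a number of a turn 0.125, either way. A call with a gripper value outside its range is refused whole. The fingers move at their own pace and stop on an object; FORCE is the grip in N (left out, the last holds). Time passes only in rows, so rows that do not move let the fingers close. It gives the time, the measured TCP pose, the force, the opening and the grip force at its end, in the units of the state.
- env.read_state(): the state, without advancing time (a new reading comes with each control period).
- env.camera(name): name is "scene" or "top"; returns the picture (420x560x3 uint8, red, green, blue); there is no depth.
- env.camera_params(name): a dict with "mtx" (3x3 intrinsics, pixels), "distortion" ([k1, k2, p1, p2, k3] as OpenCV has them; the pictures are not rectified), "cam_to_world" (4x4, takes a point from camera to world coordinates). Camera axes: x right, y down, z forward; pixel columns grow to the right and rows downward; lengths in m; the calibration is good to about 2 mm. A picture is of the moment at which its call begins. camera_params takes no time and is no camera call.
- env.hand_in(): hands the job in; it is judged then, once.
The state is a dict: "time_s": time; "joint_pos": joint angles; "dq": joint speeds; "joint_efforts": joint torques, N m; "tool_pos": TCP position; "ee_rot": TCP orientation; "wrist_force": force on the tool from outside, world axes, zero at the start; "moment": the same for the moment, N m; "grip_width": opening from 0.0 (shut) to 1.0 (fully open); "grip_force": force on a finger pad.
Only numpy, scipy, OpenCV 4.12 (cv2) and the standard library are available. Lean on these libraries where they do the work, as an engineer would, in place of code of your own. Each camera call takes 0.05 s, during which the arm holds its last target. There are 200 camera calls.

TASK

Finish the light bar on the desk: push its loose grey cover lengthwise with a fingertip until it butts against the bar's end cap, and only then work the fingertips along the top of the cover with light pressure, from end to end, so that it clicks down onto the channel along its whole length. Only push and press the cover, never pinch it or lift it off, and do not disturb the things lying around.

Things in the scene. Friction and masses are not known exactly. Their poses are not given: they have to be found in the camera images.
- light_bar: Dark metal U-channel, 340 mm long (y axis, roughly the room's y), 34 wide, 20 high at the rims; heavy, non-slip, does not shift. Origin: underside centre, on the desk. Black end cap at +y: 38 wide, 14 long, 32 high; the -y end is open. Five pairs of sprung lugs inside, at y = -146, -68, 0, 68, 146: the cover clicks past each pair under 6 to 9 N of downward push.
- bar_cap (a point): centre of the end cap's inner face, at rim height (20 mm above the desk): where the cover's +y end must butt
- bar_open_end (a point): centre of the channel's open -y end, at rim height: where the cover's free end lies once it is pushed home
- cover: Loose frosted grey strip, 340 mm long, 32 wide, flat top 4.5 thick on two 12 mm legs standing in the channel. Origin: underside of the flat top at mid length; axes as the bar's. Slightly springy: each part is pressed down for itself. Top 30.1 mm above the desk at the start, 24.5 clicked down. Sticks out 12 to 32 mm past the open end; slides lengthwise under 2 N until it butts.
- cover_top0 (a point): top face of the cover, on its middle line, 136 mm towards -y from mid length; 24.5 mm above the desk when clicked down, about 30.1 mm before
- cover_top1 (a point): top face of the cover, on its middle line, 68 mm towards -y from mid length; 24.5 mm above the desk when clicked down, about 30.1 mm before
- cover_top2 (a point): top face of the cover, on its middle line, at mid length; 24.5 mm above the desk when clicked down, about 30.1 mm before
- cover_top3 (a point): top face of the cover, on its middle line, 68 mm towards +y from mid length; 24.5 mm above the desk when clicked down, about 30.1 mm before
- cover_top4 (a point): top face of the cover, on its middle line, 136 mm towards +y from mid length; 24.5 mm above the desk when clicked down, about 30.1 mm before
- cover_free_end (a point): centre of the cover's end face at its -y end (the one that sticks out), at half the thickness of the flat top; push here towards +y of the bar
- spectacle_case: brown spectacle case, 62 x 159 x 42 mm, origin at the underside centre; bystander
- eraser: eraser in a card sleeve, 23 x 58 x 12 mm, origin at the underside centre; bystander
- glue_stick: upright glue stick, 26 mm round, 86 mm high, origin at the underside centre; bystander
- masking_tape: roll of masking tape lying flat, 98 mm across, 25 mm high, origin at the underside centre; bystander

How it is judged:
On the way, in this order (a step that is already met when the one before it is completed fails the run):
1. the cover is pushed home against the end cap (free end within 4 mm of flush) while it is not yet clicked down (y of cover_free_end in the frame of light_bar above -0.174 m and z of each of cover_top2, cover_top4 in the frame of light_bar above 0.0275 m), for 0.1 s.
2. the cover is clicked down along its whole length (z of each of cover_top0, cover_top1, cover_top2, cover_top3, cover_top4 in the frame of light_bar below 0.026 m), for 0.2 s.
At the end, for the whole second after the job is handed in: The cover butts against the end cap (its free end within 4 mm of flush with the channel's open end, within 4 mm sideways) and is clicked down everywhere: all five points along its top are less than 1.5 mm above the seated height of 24.5 mm; it is at rest (all of step 2 and z of each of cover_top0, cover_top2, cover_top4 in the frame of light_bar above 0.0215 m and y of cover_free_end in the frame of light_bar between -0.174 and -0.166 m and x of cover_free_end in the frame of light_bar between -0.004 and 0.004 m and linear speed of cover below 0.02 m/s); the robot touches nothing.
It fails at once if the cover is lifted off (any part of its top more than 50 mm above the desk) (height (world z) of any of cover_top0, cover_top1, cover_top2, cover_top3, cover_top4 above 0.05 m).
It fails at once if the cover is pressed hard (over 60 N) (contact force between the fingers and cover above 60 N).
It fails at once if a bystander (spectacle case, eraser, glue stick or masking tape) is moved more than 30 mm (distance of any of spectacle_case, eraser, glue_stick, masking_tape from where it was at the start of the episode above 0.03 m).
It also fails if it takes over 51 s, if anything falls off the work surface, if the arm or the gripper's body presses on something with over 40 N, if the wrist force passes 120 N, or if a joint passes its speed limit or range.

## Working session

There is one attempt and no reset: what is moved stays moved. The work goes in short steps, Python scripts to look and compute and a shell command to move; the robot and the scene stay as the last step left them, time stands still between calls to the robot, and variables do not carry over. Pictures are saved under pics/ and viewed, at most 10 in all, crops included, and the job is handed in when it is done.

```bash
mkdir -p pics; python3 - <<'E'
from bench import env
import cv2
for n in("scene","top"):
    im=env.camera(n); cv2.imwrite(f"pics/{n}0.png",im[:,:,::-1])
    p=env.camera_params(n); print(n,p["mtx"],p["distortion"],p["cam_to_world"])
s=env.read_state(); print(s["tool_pos"],s["ee_rot"],s["time_s"],s["wrist_force"],env.grasp_offset)
E
```

```text
scene [[381.68638874   0.         282.31869429]
 [  0.         381.68638874 212.15227108]
 [  0.           0.           1.        ]] [-0.030943  0.        0.        0.        0.      ] [[-0.79480596 -0.23770352  0.5583731   0.13351312]
 [-0.60664664  0.33581166 -0.72056255  0.5549097 ]
 [-0.01622794 -0.91144257 -0.41110715  0.41851887]
 [ 0.          0.          0.          1.        ]]
top [[438.86027646   0.         273.22032485]
 [  0.         438.86027646 205.49693384]
 [  0.           0.           1.        ]] [-0.0560711  0.         0.         0.         0.       ] [[-0.01725621 -0.99692144  0.07648436  0.51505584]
 [-0.9998214   0.01661551 -0.00900529 -0.05234083]
 [ 0.00770674 -0.0766261  -0.99703011  1.18141788]
 [ 0.          0.          0.          1.        ]]
[0.29055332 0.58083425 0.23793773] [-1.14098885e-04  2.29792087e-01  9.73239435e-01 -7.66166961e-04] 0.1 [-1.21718139 -0.02865322 -0.36409041] 0.0187
```

View pics/scene0.png

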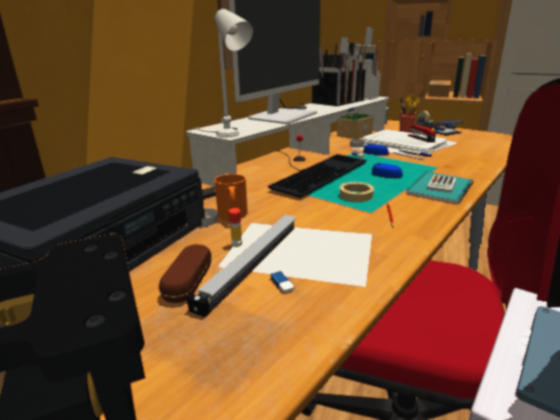

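View pics/top0.png

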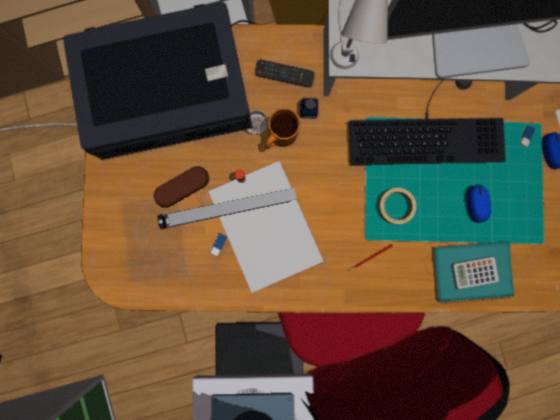

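The top view shows the bar from its black cap at about (164,221) to the cover's free end at about (294,195). The case is at (181,187), the glue stick at (240,175) and the eraser at (219,244). Next I'll zoom in and measure.

```bash
cat > h.py <<'E'
import numpy as np, cv2
from bench import env
def ray(n,uv,z):
    p=env.camera_params(n); q=cv2.undistortPoints(np.array(uv,float).reshape(-1,1,2),p["mtx"],np.array(p["distortion"])).reshape(-1,2)
    T=np.array(p["cam_to_world"]); d=np.c_[q,np.ones(len(q))]@T[:3,:3].T; o=T[:3,3]
    return o+d*((z-o[2])/d[:,2])[:,None]
def proj(n,P):
    p=env.camera_params(n); T=np.linalg.inv(np.array(p["cam_to_world"]))
    return cv2.projectPoints(np.array(P,float).reshape(-1,1,3),cv2.Rodrigues(T[:3,:3])[0],T[:3,3],p["mtx"],np.array(p["distortion"]))[0].reshape(-1,2)
E
python3 - <<'E'
import cv2,numpy as np
a=cv2.imread("pics/top0.png")[165:260,145:310]; b=cv2.imread("pics/scene0.png")[205:320,180:305]
a=cv2.resize(a,None,fx=4.8,fy=4.8,interpolation=cv2.INTER_CUBIC); cv2.imwrite("pics/topc.png",a)
b=cv2.resize(b,None,fx=5,fy=5,interpolation=cv2.INTER_CUBIC); cv2.imwrite("pics/scenec.png",b)
im=cv2.imread("pics/top0.png")
for c in range(156,300,12): print(c,[tuple(im[r,c]) if 0 else int(im[r,c].sum()) for r in range(185,232)])
print([tuple(map(int,im[195,c])) for c in range(284,302)])
E
```

```text
156 [323, 298, 261, 206, 161, 131, 145, 133, 152, 144, 135, 133, 136, 134, 119, 116, 126, 136, 206, 278, 306, 311, 318, 306, 310, 308, 296, 287, 297, 283, 297, 288, 289, 295, 288, 293, 303, 305, 312, 320, 316, 310, 293, 301, 299, 300, 305]
168 [152, 135, 148, 146, 149, 148, 142, 155, 150, 152, 144, 140, 148, 145, 143, 145, 144, 138, 128, 117, 96, 98, 194, 288, 309, 310, 311, 303, 317, 376, 392, 384, 352, 355, 412, 401, 415, 450, 349, 253, 242, 227, 221, 275, 291, 296, 292]
180 [157, 153, 148, 147, 146, 143, 148, 138, 149, 150, 138, 134, 126, 107, 84, 128, 244, 327, 340, 343, 334, 326, 322, 334, 334, 320, 322, 420, 443, 440, 443, 447, 442, 441, 439, 444, 443, 432, 361, 259, 276, 296, 300, 301, 303, 294, 294]
192 [153, 147, 142, 144, 137, 127, 107, 89, 164, 284, 334, 343, 347, 340, 337, 336, 339, 346, 339, 337, 336, 333, 328, 344, 415, 443, 448, 447, 450, 448, 447, 447, 443, 450, 445, 415, 287, 247, 321, 343, 339, 330, 320, 315, 318, 320, 334]
204 [82, 134, 223, 290, 319, 323, 324, 324, 329, 336, 333, 343, 339, 338, 340, 332, 334, 331, 322, 319, 310, 339, 429, 457, 446, 444, 457, 453, 
[... 1375 characters left out ...]
465, 472, 442, 329, 307, 483, 525, 540, 534, 532, 537, 532, 535, 534, 533, 531, 531, 533, 534, 531, 533, 530, 531, 527, 536, 533, 532, 528, 530, 524, 538, 533]
288 [523, 526, 528, 514, 472, 465, 471, 471, 472, 466, 468, 472, 472, 470, 462, 415, 302, 390, 506, 528, 537, 529, 531, 536, 530, 529, 531, 538, 535, 526, 532, 532, 534, 533, 536, 535, 531, 531, 533, 533, 535, 537, 530, 531, 531, 533, 529]
[(159, 155, 156), (158, 155, 155), (159, 156, 157), (159, 156, 155), (158, 155, 155), (158, 155, 156), (160, 157, 157), (160, 157, 157), (158, 155, 156), (158, 157, 157), (152, 153, 158), (130, 141, 166), (82, 125, 175), (53, 115, 178), (54, 116, 180), (50, 113, 177), (53, 117, 180), (50, 117, 179)]
```

View pics/topc.png

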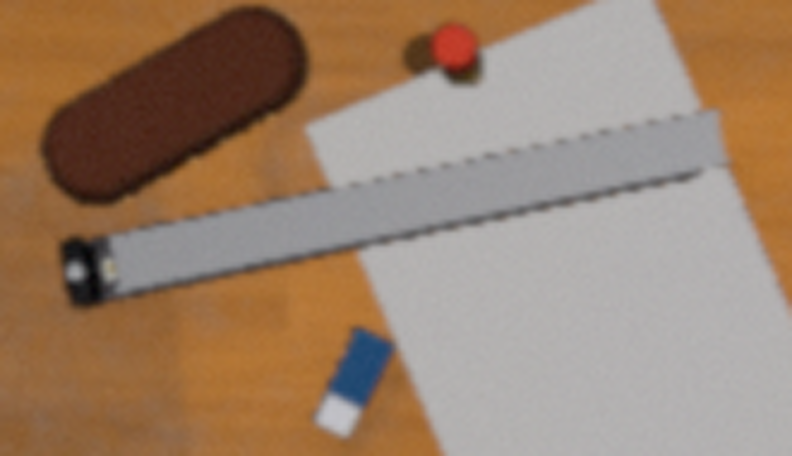

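View pics/scenec.png

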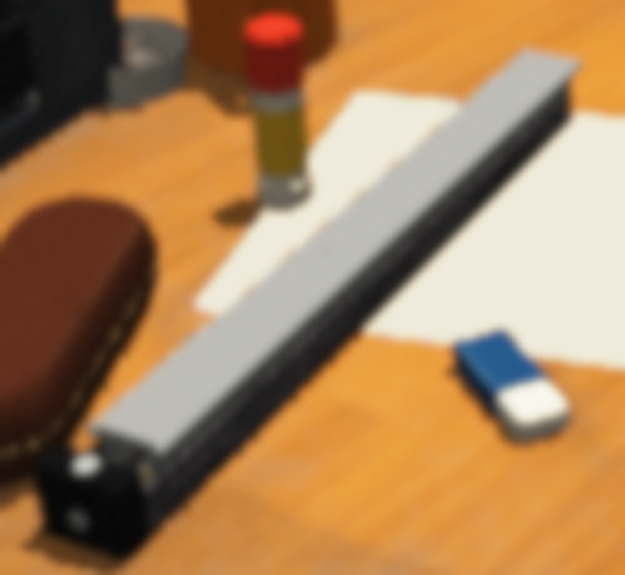

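The crops show the cover's flat grey top in top-view pixels from about (168,220) at the cap side to about (295,194) at the free end. It sits on the dark channel with a gap before the cap. Nothing lies next to the free end.

```bash
python3 - <<'E'
from h import *
from scipy.spatial.transform import Rotation as R
im=cv2.imread("pics/top0.png").astype(int); s=im.sum(2); sat=im.max(2)-im.min(2)
m=((s>395)&(s<497)&(sat<35)).astype(np.uint8); m[:180]=0;m[235:]=0;m[:,:160]=0;m[:,305:]=0
m=cv2.morphologyEx(m,cv2.MORPH_OPEN,np.ones((3,3),np.uint8))
n,l,st,_=cv2.connectedComponentsWithStats(m); k=1+st[1:,4].argmax()
ys,xs=np.nonzero(l==k); P=ray("top",np.c_[xs,ys],.0301)[:,:2]
box=cv2.boxPoints(cv2.minAreaRect(P.astype(np.float32)*1000)); print(box)
c=P.mean(0); w,V=np.linalg.eigh(np.cov((P-c).T)); u=V[:,1]; u=u*np.sign(u[1]); t=(P-c)@u
print("centroid",c,"u",u,"ends",t.min(),t.max(),"width",np.ptp((P-c)@V[:,0]))
# cap: black pixels and whites near
q=((s<130)).astype(np.uint8); q[:205]=0;q[232:]=0;q[:,:150]=0;q[:,185:]=0
ys,xs=np.nonzero(q); C=ray("top",np.c_[xs,ys],.032)[:,:2]; tc=(C-c)@u; print("cap t",np.percentile(tc,[0,5,50,95,100]),"lat",np.percentile((C-c)@V[:,0],[0,5,50,95,100]))
st=env.read_state(); q=st["ee_rot"]; r=R.from_quat([q[1],q[2],q[3],q[0]]).as_matrix(); print(r.round(3),"u in tool",r.T@np.r_[u,0])
print(proj("scene",[np.r_[c+u*a,.0301] for a in(-.17,.17)])-[180,205])
E
```

```text
[[ 555.7034   215.40692]
 [ 619.93036 -122.21805]
 [ 651.43304 -116.22525]
 [ 587.2061   221.39972]]
centroid [0.6040892  0.04475421] u [-0.19270051  0.98125762] ends -0.16702153938501652 0.17672488274692044 width 0.032805203002643016
cap t [0.1599652  0.1677695  0.18611664 0.19650158 0.19794597] lat [-0.04201426 -0.03974665 -0.00674479  0.01638095  0.01900714]
[[-0.894  0.447 -0.001]
 [ 0.447  0.894 -0.001]
 [-0.    -0.002 -1.   ]] u in tool [ 0.61125205  0.79143492 -0.00130127]
[[109.27819189  10.0472776 ]
 [ 24.38172001  85.82747364]]
```

Fit: the bar axis is u ≈ (-0.187, 0.982) and the cover is centred at (0.6036, 0.0496). I'll turn the tool so its y lies along the bar, shut the fingers, and move out beyond the free end.

```bash
python3 -m handwheel '[[0,0,-0.1085,0,0,0,0],[0,0,-0.1085,0,0,0,0],[0,0,-0.1085,0,0,0,0],[0,0,-0.1085,0,0,0,0],[0,0,-0.1085,0,0,0,0],[0,0,-0.1085,0,0,0,0],[0,0,0,-0.8,-3.2,0,0],[0,0,0,-0.8,-3.2,0,0],[0,0,0,-0.8,-3.2,0,0],[0,0,0,-0.8,-3.2,0,0],[0,0,0,-0.8,-3.2,0,0],[0,0,0,-0.8,-3.2,0,0]]' 5
python3 -m handwheel '[[0,0,0,-0.8,-3.2,0,0],[0,0,0,-0.8,-3.2,0,0],[0,0,0,-0.8,-3.2,0,0],[0,0,0,-0.8,-3.2,0,0],[0,0,0,-0.8,-3.2,0,0],[0,0,0,-0.8,-3.2,0,0],[0,0,0,-0.8,-3.2,0,0],[0,0,0,-0.8,-3.2,0,0],[0,0,0,-0.8,-3.2,0,0],[0,0,0,-0.8,-3.2,0,0],[0,0,0,-0.8,-3.2,0,0],[0,0,0,0,0,0,0]]'
cat > g.py <<'E'
from h import *
from scipy.spatial.transform import Rotation as R
U=np.array([-.187,.9824,0]);C=np.array([.6036,.0496,0])
s=env.read_state();p=np.array(s["tool_pos"]);q=s["ee_rot"];r=R.from_quat([q[1],q[2],q[3],q[0]]).as_matrix()
d=p-C;L=np.array([U[1],-U[0],0])
print("t",s["time_s"],"along",d@U,"lat",d@L,"z",p[2],"wrist",np.round(s["wrist_force"],2),"Fu",np.dot(s["wrist_force"],U),"yaw err",r[:,1]@L, "tilt",r[:2,2].round(4),s["grip_width"])
print("to along=-.225 lat=0: tool cm",100*r.T@(C-.225*U+[0,0,p[2]]-p))
E
python3 g.py
```

```text
time_s: 1.1
tool_pos: [0.374, 0.3998, 0.2384]
ee_rot: [-0.0, -0.093, 0.996, -0.0]
wrist_force: [0.6, -0.4, 0.1]
grip_width: 0.111
grip_force: 0.0
time_s: 2.1
tool_pos: [0.5277, 0.0646, 0.2386]
ee_rot: [0.0, -0.089, 0.996, -0.002]
wrist_force: [-0.8, -0.0, -0.2]
grip_width: 0.003
grip_force: 0.0
t 2.1 along 0.0288925852762937 lat -0.07176792314456058 z 0.2386403372881788 wrist [-0.78 -0.01 -0.18] Fu 0.1362089232090379 yaw err 0.009978230225445056 tilt [ 0.0012 -0.0037] 0.003422789498736602
to along=-.225 lat=0: tool cm [ -7.4294429  -25.3169739    0.10082649]
```

```bash
python3 -m handwheel '[[0,0,-0.01,-0.82,-2.81,1,0],[0,0,0,-0.82,-2.81,1,0],[0,0,0,-0.82,-2.81,1,0],[0,0,0,-0.82,-2.81,1,0],[0,0,0,-0.82,-2.81,1,0],[0,0,0,-0.82,-2.81,1,0],[0,0,0,-0.82,-2.81,1,0],[0,0,0,-0.82,-2.81,1,0],[0,0,0,-0.82,-2.81,1,0],[0,0,0,0,0,1,0],[0,0,0,0,0,1,0],[0,0,0,0,0,0,0]]'
python3 g.py
```

```text
time_s: 3.1
tool_pos: [0.6454, -0.16, 0.1259]
ee_rot: [-0.002, -0.099, 0.995, 0.001]
wrist_force: [-0.3, 0.9, -0.3]
grip_width: 0.006
grip_force: 0.0
t 3.1 along -0.2136998574410222 lat 0.0019078857842176888 z 0.12590199765122861 wrist [-0.28  0.89 -0.26] Fu 0.9253511275442753 yaw err -0.00963333265948832 tilt [-0.0046  0.0019] 0.006156846710272261
to along=-.225 lat=0: tool cm [ 0.20168524 -1.1298473  -0.00224363]
```

```bash
python3 -m handwheel '[[0,0,0,0.1,-0.6,2,0],[0,0,0,0.1,-0.5,2,0],[0,0,0,0,0,2,0],[0,0,0,0,0,2,0],[0,0,0,0,0,1.4,0],[0,0,0,0,0,0.7,0],[0,0,0,0,0,0,0],[0,0,0,0,0,0,0]]'
python3 g.py; python3 - <<'E'
from h import *
a=cv2.resize(env.camera("top")[160:240,150:340,::-1],None,fx=4.2,fy=4.2,interpolation=cv2.INTER_CUBIC)
b=cv2.resize(env.camera("scene")[195:275,215:345,::-1],(798,491),interpolation=cv2.INTER_CUBIC)[:260]
cv2.imwrite("pics/b.png",np.vstack([a,b]))
E
```

```text
time_s: 3.77
tool_pos: [0.6479, -0.1721, 0.0283]
ee_rot: [0.0, -0.099, 0.995, 0.0]
wrist_force: [-0.3, -0.6, 1.0]
grip_width: 0.002
grip_force: 0.0
t 3.7667 along -0.22607162425805577 lat 0.0020703062022838226 z 0.028316557609075973 wrist [-0.28 -0.62  0.95] Fu -0.5545562437361525 yaw err -0.009870224292330448 tilt [0.0005 0.0002] 0.0016509431632790355
to along=-.225 lat=0: tool cm [ 2.05972215e-01  1.07424320e-01 -1.02187557e-04]
```

View pics/b.png

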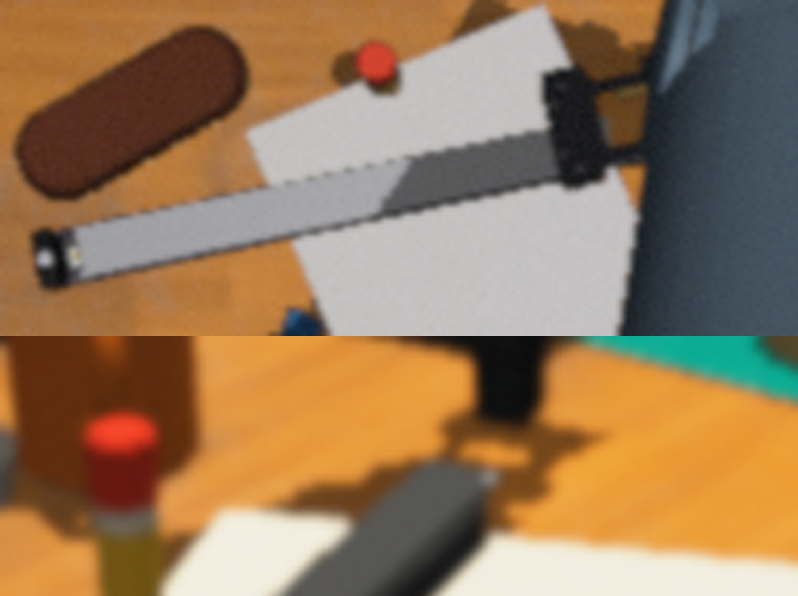

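The fingertips are beyond the free end at a clear gap, in line with the cover. I'll lower a little, then push.

```bash
python3 -m handwheel '[[0,0,0,0.1,0,0.4,0],[0,0,0.01,0.1,0,0,0],[0,0,0,0,0.5,0,0],[0,0,0,0,0.5,0,0],[0,0,0,0,0.5,0,0],[0,0,0,0,0.5,0,0],[0,0,0,0,0.5,0,0],[0,0,0,0,0.5,0,0],[0,0,0,0,0,0,0],[0,0,0,0,0,0,0]]'
python3 g.py;  python3 -m handwheel '[[0,0,0,0,0.5,0,0],[0,0,0,0,0.5,0,0],[0,0,0,0,0.3,0,0],[0,0,0,0,0,0,0]]';python3 g.py
```

```text
time_s: 4.7
tool_pos: [0.64, -0.1431, 0.0238]
ee_rot: [0.0, -0.094, 0.996, 0.0]
wrist_force: [-0.2, -0.7, 0.1]
grip_width: 0.004
grip_force: 0.0
t 4.7 along -0.1960948494964922 lat -0.0002453242258792024 z 0.023768221328971894 wrist [-0.17 -0.69  0.07] Fu -0.6430973314352562 yaw err 8.314913996762541e-05 tilt [0.     0.0001] 0.004229530813281919
to along=-.225 lat=0: tool cm [-2.47719426e-02 -2.89217120e+00 -2.67868455e-04]
time_s: 5.03
tool_pos: [0.6375, -0.1295, 0.0237]
ee_rot: [-0.0, -0.094, 0.996, 0.0]
wrist_force: [-1.2, 0.0, -0.2]
grip_width: 0.002
grip_force: 0.0
t 5.0333 along -0.1823267690832381 lat -0.00021130780784240494 z 0.023695259175691784 wrist [-1.17  0.01 -0.19] Fu 0.23080427709589216 yaw err -0.00025901279795076393 tilt [-0.0002  0.0007] 0.0024372194429975124
to along=-.225 lat=0: tool cm [-2.00241685e-02 -4.26893121e+00 -3.20732230e-03]
```

```bash
for i in 1 ; do python3 -m handwheel '[[0,0,0,0,0.4,0,0],[0,0,0,0,0.4,0,0],[0,0,0,0,0,0,0]]' >/dev/null; python3 g.py|head -1
python3 -m handwheel '[[0,0,0,0,0.4,0,0],[0,0,0,0,0.4,0,0],[0,0,0,0,0,0,0]]'>/dev/null; python3 g.py|head -1; done
```

```text
t 5.2833 along -0.17434123590621975 lat -0.00025420618850910404 z 0.023660814714114558 wrist [ 0.3  -0.3   0.33] Fu -0.3504494574644738 yaw err -9.524545274811058e-05 tilt [-0.0003  0.0007] 0.0042677934512154545
t 5.5333 along -0.1726977884532497 lat -0.0003428979262589532 z 0.024590984646407858 wrist [ 1.41 -9.54 -1.07] Fu -9.634428192149553 yaw err 0.003325015312494989 tilt [ 0.0032 -0.0063] 0.007678663165918037
```

Resistance of about 10 N, so it has probably butted. I'll back off slightly and check.

```bash
python3 -m handwheel '[[0,0,0,0,-1.0,0,0],[0,0,0,0,-2.5,0,0],[0,0,0,0,-3.5,0,0],[0,0,0,0,-3,-1,0],[0,0,0,0,-2,-1,0],[0,0,0,0,0,0,0]]'; python3 - <<'E'
from h import *
a=cv2.resize(env.camera("top")[205:235,145:195,::-1],(790,474)[:2],interpolation=cv2.INTER_CUBIC)
b=cv2.resize(env.camera("scene")[205:305,180:305,::-1],None,fx=4.8,fy=4.8,interpolation=cv2.INTER_CUBIC)
cv2.imwrite("pics/c.png",b);cv2.imwrite("pics/d.png",a)
E
```

```text
time_s: 6.03
tool_pos: [0.6575, -0.2408, 0.0459]
ee_rot: [0.001, -0.09, 0.996, -0.003]
wrist_force: [-0.5, -1.3, 0.1]
grip_width: 0.001
grip_force: 0.0
```

View pics/c.png

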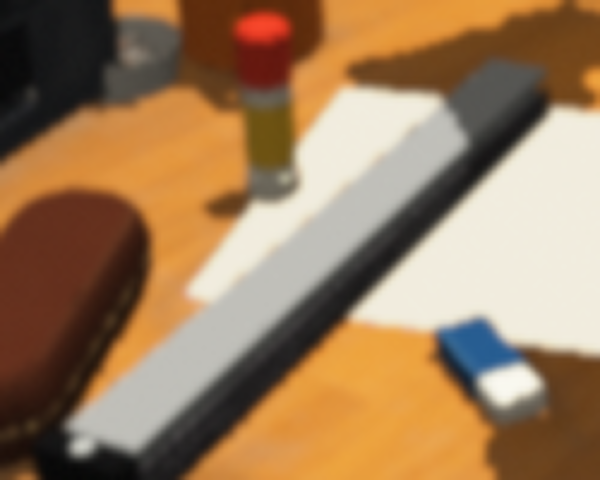

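View pics/d.png

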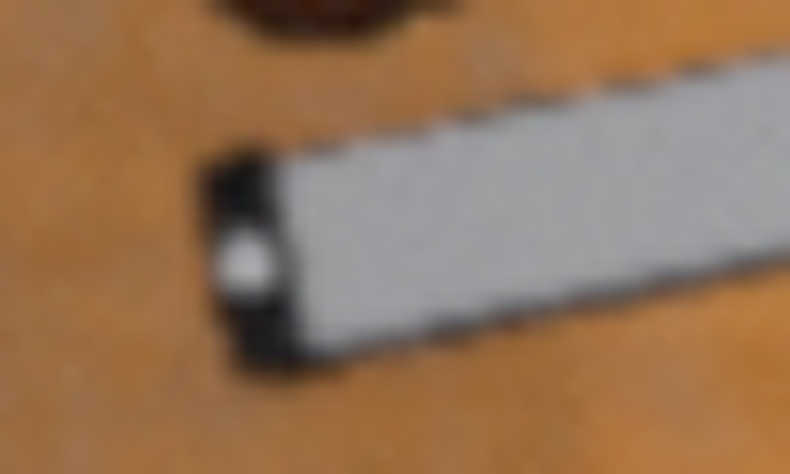

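The cover's + end now sits flush against the cap (top-view pixel about (163.5,221)) and the overhang is gone. The cover still stands high. I'll re-measure the cover line.

```bash
python3 - <<'E'
from h import *
U=np.array([-.187,.9824]);C=np.array([.6036,.0496])
im=env.camera("top")[:,:,::-1].astype(int); s=im.sum(2); sat=im.max(2)-im.min(2)
m=((s>395)&(s<497)&(sat<35)).astype(np.uint8); m[:180]=0;m[235:]=0;m[:,:155]=0;m[:,305:]=0
m=cv2.morphologyEx(m,cv2.MORPH_OPEN,np.ones((3,3),np.uint8))
n,l,st,_=cv2.connectedComponentsWithStats(m); k=1+st[1:,4].argmax()
ys,xs=np.nonzero(l==k); P=ray("top",np.c_[xs,ys],.0301)[:,:2]-C
t=P@U; L=P@[U[1],-U[0]]
for a in np.arange(-.16,.2,.04):
    w=abs(t-a)<.015
    if w.any(): print(a.round(3),L[w].mean().round(4),np.ptp(L[w]).round(3))
print(t.min(),t.max())
E
python3 g.py
```

```text
-0.04 0.0071 0.011
0.0 0.0029 0.031
0.04 -0.0012 0.031
0.08 -0.0012 0.03
0.12 -0.0014 0.03
0.16 -0.0014 0.03
-0.02968400122322464 0.1802333491291854
t 6.1833 along -0.2862244251138692 lat -0.00046444345038011703 z 0.04325723131377506 wrist [ 0.29 -0.18 -0.6 ] Fu -0.2326033709048692 yaw err 0.000507234755903252 tilt [-0.0007  0.0017] 0.002390550632691118
to along=-.225 lat=0: tool cm [-0.0433417   6.12044217  0.01104327]
```

The cover has butted, with its centre at about +11 mm along my axis and the free end at about -159 mm. I'll go above the first lug pair and press in small steps.

```bash
python3 -m handwheel '[[0,0,0,0.1,2,-1,0],[0,0,0,0,2.6,0,0],[0,0,0,0,3,0,0],[0,0,0,0,3,0,0],[0,0,0,0,3,0,0],[0,0,0,0,1.5,0,0],[0,0,0,0,0,1.5,0],[0,0,0,0,0,0,0]]' >/dev/null; python3 g.py|head -1
python3 -m handwheel '[[0,0,0,0,0,0.3,0],[0,0,0,0,0,0.3,0],[0,0,0,0,0,0.3,0],[0,0,0,0,0,0,0],[0,0,0,0,0,0,0]]'; python3 g.py|head -1
```

```text
t 6.85 along -0.13459471580492732 lat -0.0026900820799094817 z 0.03627017735223682 wrist [-1.01 -0.92 -0.54] Fu -0.7137504733453512 yaw err -0.002230077264084085 tilt [-0.0036  0.0006] 0.004362686186722318
time_s: 7.27
tool_pos: [0.628, -0.0866, 0.0299]
ee_rot: [0.0, -0.093, 0.996, -0.001]
wrist_force: [-0.2, -2.0, 2.2]
grip_width: 0.007
grip_force: 1.4
t 7.2667 along -0.13835485151988286 lat -0.0014491783676285307 z 0.029925728801532537 wrist [-0.18 -1.97  2.18] Fu -1.905814001255442 yaw err 0.002497594990779395 tilt [ 0.0005 -0.0012] 0.007300080070749852
```

```bash
for i in 1; do python3 -m handwheel '[[0,0,0,0,0,0.2,0],[0,0,0,0,0,0.2,0],[0,0,0,0,0,0,0],[0,0,0,0,0,0,0]]' >/dev/null; python3 g.py|head -1
python3 -m handwheel '[[0,0,0,0,0,0.2,0],[0,0,0,0,0,0.2,0],[0,0,0,0,0,0,0],[0,0,0,0,0,0,0]]' >/dev/null; python3 g.py|head -1; done
```

```text
t 7.6 along -0.13813199711042987 lat -0.0012183649257522522 z 0.02623987092958164 wrist [-0.54 -3.99  2.79] Fu -3.8185116995477686 yaw err 0.0018997525265104787 tilt [ 0.001  -0.0014] 0.006402333924121623
t 7.9333 along -0.13798551053054064 lat -0.0011337484933640375 z 0.024802734527268736 wrist [-8.83 -1.76 28.17] Fu -0.07713299610240587 yaw err 0.001915989680790181 tilt [ 0.0007 -0.0009] 0.006594694836625708
```

First pair is down (z 24.8 mm, 28 N). On to the next pairs with the same depth less a touch.

```bash
M='see'; python3 -m handwheel '[[0,0,0,0,0,-1.2,0],[0,0,0,0,2.7,0,0],[0,0,0,0,2.7,0,0],[0,0,0,0,2.7,0,0],[0,0,0,0,0,0.3,0],[0,0,0,0,0,0.3,0],[0,0,0,0,0,0.2,0],[0,0,0,0,0,0.2,0],[0,0,0,0,0,0.1,0],[0,0,0,0,0,0,0],[0,0,0,0,0,0,0]]' >/dev/null; python3 g.py|head -1
```

```text
t 8.85 along -0.05427077360359875 lat -0.0007285281382430515 z 0.024853953079848657 wrist [-7.51  6.44 22.69] Fu 7.730847084047775 yaw err 0.0012990223409816426 tilt [-0.0002  0.003 ] 0.0004948253502540011
```

```bash
python3 -m handwheel '[[0,0,0,0,0,-1.2,0],[0,0,0,0,2.2,0,0],[0,0,0,0,2.2,0,0],[0,0,0,0,2.2,0,0],[0,0,0,0,0,0.3,0],[0,0,0,0,0,0.3,0],[0,0,0,0,0,0.2,0],[0,0,0,0,0,0.2,0],[0,0,0,0,0,0.1,0],[0,0,0,0,0,0.1,0],[0,0,0,0,0,0,0]]' >/dev/null; python3 g.py|head -1
python3 -m handwheel '[[0,0,0,0,0,-1.2,0],[0,0,0,0,2.3,0,0],[0,0,0,0,2.3,0,0],[0,0,0,0,2.2,0,0],[0,0,0,0,0,0.3,0],[0,0,0,0,0,0.3,0],[0,0,0,0,0,0.2,0],[0,0,0,0,0,0.2,0],[0,0,0,0,0,0.1,0],[0,0,0,0,0,0.1,0],[0,0,0,0,0,0,0]]' >/dev/null; python3 g.py|head -1
```

```text
t 9.7667 along 0.008729200038834551 lat -0.001189661019984968 z 0.02487488220186656 wrist [-8.5   1.18 23.94] Fu 2.7516314842656406 yaw err 0.003249396219491968 tilt [-0.0004 -0.    ] 0.010424436685837734
t 10.6833 along 0.07621642827793133 lat -0.001098551191492653 z 0.024879350390633666 wrist [-7.69 -0.67 24.67] Fu 0.783049459462802 yaw err 0.0036706872713893057 tilt [-0.0005 -0.0006] 0.006802152957214516
```

```bash
python3 -m handwheel '[[0,0,0,0,0,-1.2,0],[0,0,0,0,2.6,0,0],[0,0,0,0,2.6,0,0],[0,0,0,0,2.5,0,0],[0,0,0,0,0,0.3,0],[0,0,0,0,0,0.3,0],[0,0,0,0,0,0.2,0],[0,0,0,0,0,0.2,0],[0,0,0,0,0,0.1,0],[0,0,0,0,0,0.1,0],[0,0,0,0,0,0,0]]' >/dev/null; python3 g.py|head -1
python3 -m handwheel '[[0,0,0,0,0,-1.2,0],[0,0,0,0,-1.9,0,0],[0,0,0,0,-1.9,0,0],[0,0,0,0,0,0.3,0],[0,0,0,0,0,0.3,0],[0,0,0,0,0,0.2,0],[0,0,0,0,0,0.2,0],[0,0,0,0,0,0.1,0],[0,0,0,0,0,0.1,0],[0,0,0,0,0,0,0]]' >/dev/null; python3 g.py|head -1
```

```text
t 11.6 along 0.15272381147930045 lat -0.0008372877730563298 z 0.024865078587797292 wrist [-7.17 -1.53 24.05] Fu -0.1613624191967571 yaw err 0.003996656343309979 tilt [-0.0003 -0.0012] 0.006375978804240575
t 12.4333 along 0.11759658487054593 lat -0.001385820080309269 z 0.02482029302103137 wrist [-9.39 -3.   25.84] Fu -1.192475009517861 yaw err 0.0003493633928087214 tilt [-0.0012 -0.0004] 0.005617514509579851
```

```bash
python3 -m handwheel '[[0,0,0,0,0,-1.2,0],[0,0,0,0,-2.4,0,0],[0,0,0,0,-2.4,0,0],[0,0,0,0,-2.4,0,0],[0,0,0,0,0,0.3,0],[0,0,0,0,0,0.3,0],[0,0,0,0,0,0.2,0],[0,0,0,0,0,0.2,0],[0,0,0,0,0,0.1,0],[0,0,0,0,0,0.1,0],[0,0,0,0,0,0,0]]' >/dev/null; python3 g.py|head -1
python3 -m handwheel '[[0,0,0,0,0,-1.2,0],[0,0,0,0,-2.3,0,0],[0,0,0,0,-2.3,0,0],[0,0,0,0,-2.2,0,0],[0,0,0,0,0,0.3,0],[0,0,0,0,0,0.3,0],[0,0,0,0,0,0.2,0],[0,0,0,0,0,0.2,0],[0,0,0,0,0,0.1,0],[0,0,0,0,0,0.1,0],[0,0,0,0,0,0,0]]' >/dev/null; python3 g.py|head -1
python3 -m handwheel '[[0,0,0,0,0,-1.2,0],[0,0,0,0,-2.4,0,0],[0,0,0,0,-2.4,0,0],[0,0,0,0,-2.4,0,0],[0,0,0,0,0,0.3,0],[0,0,0,0,0,0.3,0],[0,0,0,0,0,0.2,0],[0,0,0,0,0,0.2,0],[0,0,0,0,0,0.1,0],[0,0,0,0,0,0.1,0],[0,0,0,0,0,0,0]]' >/dev/null; python3 g.py|head -1
python3 -m handwheel '[[0,0,0,0,0,-3,0],[0,0,0,0,0,-4,0],[0,0,0,0,-3,-4,0],[0,0,0,0,-4,-1,0],[0,0,0,0,-4,0,0],[0,0,0,0,-4,0,0],[0,0,0,0,-4,0,0],[0,0,0,0,0,0,0],[0,0,0,0,0,0,0]]'
python3 - <<'E'
from h import *
b=cv2.resize(env.camera("scene")[205:320,180:305,::-1],None,fx=5,fy=5,interpolation=cv2.INTER_CUBIC)
cv2.imwrite("pics/e.png",b)
E
```

```text
t 13.35 along 0.04748325875370052 lat -0.001278977417403829 z 0.024805683529878015 wrist [-8.93 -1.59 25.03] Fu 0.10769399850191985 yaw err -0.0013400146996155327 tilt [-0.0012  0.0011] 0.008462794429901981
t 14.2667 along -0.02002497099153159 lat -0.0011480952991980106 z 0.024821842471806615 wrist [-8.53  0.49 24.73] Fu 2.076425828471893 yaw err -0.0017101239924453282 tilt [-0.0012  0.0016] 0.006011139421743544
t 15.1833 along -0.09193667875921883 lat -0.0010949140207811361 z 0.024832935757179552 wrist [-8.26  1.46 23.21] Fu 2.9764010712458244 yaw err -0.0017647593416864338 tilt [-0.0012  0.0017] 0.002514078556052771
time_s: 15.93
tool_pos: [0.6541, -0.227, 0.1355]
ee_rot: [-0.0, -0.092, 0.996, -0.0]
wrist_force: [-0.1, 0.0, 0.4]
grip_width: 0.003
grip_force: 0.0
```

View pics/e.png

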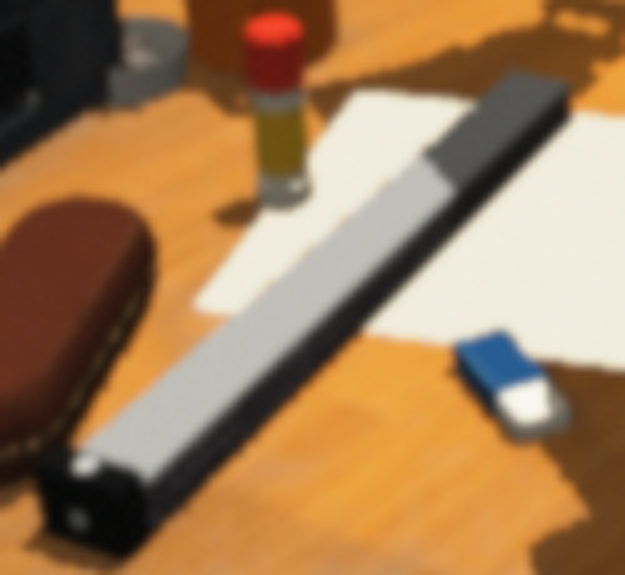

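The cover is butted at the cap (about (95,450) in the crop), flush at the open end (about (560,85)) and evenly down along its length. The bystanders haven't moved and the arm is clear.

```bash
python3 -c "
from bench import env
print(env.hand_in())"
```

```text
the job is handed in; nothing more can be done
None
```

I handed the job in: the cover was pushed against the end cap, then pressed down at eight spots along its length until each bottomed out (about 25 N); the last picture shows it flush and seated with nothing else moved, but no verdict was returned.

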